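# Push a compound bar through the flap of a feed chute

## Robot

A 6-joint arm with a two-finger parallel gripper is mounted at the origin on a cart in front of the work surface, level with it; the furniture and walls round the work are solid. World frame = base frame: x ahead of the robot, y to its left, z up, the work surface at z = 0. Lengths are in m, angles in degrees, forces in N, time in s.
With the tool pointing down it reaches from about 0.4 to 0.825 m from the base axis. Payload 7 kg.
Tool frame: the origin (TCP) lies on the centre line of the jaws, within the pads' length; the fingertips stand r.nose_length ahead of it and the grasp point (between the pads) lies 2 mm behind it (r.nose_length is the distance from the TCP to the fingertips, in m); z points along the fingers, y is the direction in which the jaws open and shut (so a half turn about z gives the same grasp; the last joint's range is limited). The gripper opens to 88 mm and grips with 3 to 60 N. Pads are 19 mm wide; open, the fingers measure 130 mm over their backs; the gripper's body (78 mm by 193 mm) begins 47 mm behind the grasp point.
Start: joints at [84.975, 20.546, 0.682, 0, -70.136, -16.507], TCP at [0.248, 0.628, 0.244] pointing down, gripper open.
Joint ranges: [-176.03, 176.03], [-82.01, 121.73], [-58.28, 71.71], [-173.87, 95.51], [-174.79, -0.11], [-173.66, 173.66]. Speed limits (degrees/s): [136.94, 136.94, 172.46, 180, 180, 180].

## Interface

Orientations are given as [roll, pitch, yaw] about the fixed x, y, z axes, in that order (R = Rz(yaw) Ry(pitch) Rx(roll)).
In Python, from plant import r gives the robot as it stands.
- The arm moves only by the tool apply_moves, never from a script. Its argument "targets" is a list of rows, each a list of 3 entries, a list of its own where there are three numbers: the shift along the tool's x, y, z scaled (see below), then the turn, a rotation vector about the tool's x, y, z scaled (see below), then the finger opening in mm, from 0 to 87.6. A call has 1 to 5 rows; each row shifts and turns the pose as measured when the row begins, along the tool's axes as they then stand; what a row does not reach is not made up. The controller multiplies each number of a shift by 0.04 m and each number of a turn by 8 degrees. A row lasts 1/10 s, in which the tool goes at most 50 mm and 8.59 degrees, less where a joint would pass 70% of its speed; a pose out of reach is approached as far as the arm can. A call with a number of a shift or a turn outside -1 to 1 is refused whole. A call with a gripper value outside its range is refused whole. The fingers move at their own pace and stop on an object; "squeeze" is the grip in N (left out, the last holds). Time passes only in rows, so rows that do not move let the fingers close. It gives the time, the measured TCP pose, the force and the opening at its end, in the units of the state.
- r.get_state(): the state, without advancing time (a new reading comes with each control period).
- r.capture(name): name is "scene" or "top"; returns a dict with "img" (480x640x3 uint8, blue, green, red), "z_map" (480x640 float32, m along the optical axis (not along the pixel's ray), 0 where there is no reading), "fx", "fy", "cx", "cy" (pixels), "camera_from_world" (4x4, takes a point from world to camera coordinates). Camera axes: x right, y up, looking along -z (the intrinsics and any distortion apply to the point x, -y, -z); pixel columns grow to the right and rows downward; lengths in m; the calibration is good to about 2 mm. A picture is of the moment at which its call begins.
- r.close_job(): hands the job in, once; it reports no verdict.
The state is a dict: "time_s": time; "joints": joint angles; "qd": joint speeds; "joint_torque": joint torques, N m; "tcp_pos": TCP position; "eef_rot": TCP orientation; "contact_force": force on the tool from outside, world axes, zero at the start; "moment": the same for the moment, N m; "gripper_width": finger opening in m.
Only numpy, scipy, OpenCV 4.12 (cv2) and the standard library are available. Lean on these libraries where they do the work, as an engineer would, in place of code of your own. Each camera call takes 0.05 s, during which the arm holds its last target.

## Task

Push the bar of polishing compound that lies on the deck of the feed chute along the deck with your fingertips and in through the hanging flap, until it runs down into the catch tray by itself; then draw your fingers back so that the flap falls shut. Only push the bar, never lift or carry it, and leave the things round the chute where they are.

Things in the scene. Friction and masses are not known exactly. Their poses are not given: they have to be found in the camera images.
- chute: Fixed sheet-metal feed chute. Origin on the bench under the flap line, mid-width; +x is the way parts travel (from the robot's left to its right), z up. Level deck, top 60 mm above the bench, x = -230 to +16 mm, 116 mm wide (66 past x = -25), open at the -x end, 8 mm side lips. 22 mm high guide walls then narrow the lane from 109 mm (x = -78) to 61 mm (x = -20). Axes same for its points.
- mouth (a point): Point on the chute's deck under the flap's hinge rod. The rod crosses the lane 48 mm above the deck (with its tube 9 mm thick), nothing is above it. Cheeks 63 mm apart carry it, from x = -22 to +40 mm of this point, tops 55 mm above the deck. From x = -26 on the deck is slippery.
- deck_end (a point): Middle of the deck's inner edge, 16 mm past the flap line. From here a slippery slide falls at 25 degrees for 107 mm. A part whose middle is pushed past this edge by some millimetres tips on to the slide and runs down into the tray by itself.
- tray (a point): Point on the catch tray's floor, mid-width, 190 mm past the flap line, 10 mm above the bench. The level floor runs from 67 mm before this point to a rubber bumper 48 mm after it; tray sides 63 mm apart and 55 mm high, open above.
- flap (a joint): Angle of the flap (rad), a plain steel plate 58 mm wide and 38 mm long, 35 g, smooth, hanging from the rod to 10 mm above the deck and swinging freely. 0 = hanging shut on its stop; it grows to 1.5 as the lower edge is pushed inwards (chute's +x). It does not open the other way. It falls shut by its own weight as soon as nothing holds it.
- bar_centre (a point): Centre of the bar to be fed: a plain rectangular bar of polishing compound, 86 mm long, 39 mm wide, 27 mm high, about 0.16 kg, lying flat and loose on the infeed deck, roughly lengthwise but somewhat crooked and off the middle. Its long side is the point's y axis (either end may lead), z is up. It slides on the deck under about 1 N.
- small_bar: Bystander: a smaller compound bar, 71 x 36 x 23 mm, on the bench just past the end of the tray. Origin at the centre of its underside.
- pot: Bystander: round lidded pot, 63 mm across, 34 mm high, on the bench on the far side of the infeed deck. Origin at the centre of its underside.
- nippers: Bystander: small nippers, 82 x 36 x 11 mm, lying on the bench beside the tray, on the robot's side. Origin at the centre of the underside.
- block: Bystander: flat pale soldering block, 110 x 67 x 19 mm, on the bench to the left of the infeed end. Origin at the centre of its underside.
- handle: Bystander: turned wooden tool handle, 117 mm long, 39 mm thick, on the bench at the far right. Origin at the centre of its underside.
- roll: Bystander: roll of masking tape lying flat, 104 mm across, 25 mm high, on the bench at the far left. Origin at the centre of its underside.
- bar: The same bar as the point bar_centre, but with its origin at the centre of its underside (13.5 mm below the point); same axes.
Not all that is in view belongs to the job. What is shaped like the bar but yellow is not meant.

How it is judged:
By the outcome, as a careful person would: the job done as asked, in the order asked, and still so for the second after the job is handed in, with the robot touching nothing.
It also fails if it takes over 45 s, if anything falls off the work surface, if the arm or the gripper's body presses on something with over 40 N, if the wrist force passes 120 N, or if a joint passes its speed limit or range.

## Working session

There is one attempt and no reset: what is moved stays moved. The work goes in short steps, Python scripts to look and compute and a tool call to move; the robot and the scene stay as the last step left them, time stands still between calls to the robot, and variables do not carry over. Pictures are saved under pics/ and viewed, and the job is handed in when it is done.

Besides the shell and the picture viewer there is one more tool, called after "Call:" in YAML: its name, and indented under it one key for each argument. apply_moves: Moves the arm, as the interface text tells. Its arguments: {"type":"object","properties":{"targets":{"type":"array","items":{"type":"array"}},"squeeze":{"type":"number"}},"required":["targets"]}

```bash
ls; mkdir -p pics; python3 - <<'E'
from plant import r
import cv2,numpy as np
print(r.get_state(), r.nose_length)
for n in("scene","top"):
    c=r.capture(n); cv2.imwrite(f"pics/{n}0.png",c["img"]); np.savez(f"/tmp/{n}0.npz",**c)
    print(n,c["fx"],c["fy"],c["cx"],c["cy"],c["camera_from_world"].tolist(),c.keys())
E
```

```text
pics
{'time_s': 0.0, 'joints': array([ 8.49763230e+01,  2.05907819e+01,  6.33023027e-01, -1.92248998e-02,
       -7.01353978e+01, -1.65073295e+01]), 'qd': array([ 0.11766934,  0.0494855 ,  0.00187306, -0.06608598,  0.02747158,
        0.02882316]), 'joint_torque': array([ 1.69017716e-03, -5.82713985e+01,  2.93038934e+01,  6.99707463e+00,
        6.87621126e-03, -1.53871306e-04]), 'tcp_pos': array([0.24758188, 0.62745685, 0.24262715]), 'eef_rot': array([ 1.79905547e+02, -9.14409754e-03, -2.15375463e+01]), 'contact_force': array([ 0.66099444,  0.16740297, -0.15677029]), 'moment': array([-0.0476791 , -0.05855482, -0.0458799 ]), 'gripper_width': 0.08755710066378918} 0.017
scene 598.3648762819631 598.3648762819631 316.55394272253403 233.14330027357596 [[0.8572642216410026, -0.5148763644988623, -0.0006193340621665979, -0.49033873736860006], [0.24938976735604795, 0.41417862078345646, 0.8753632469003997, -0.22373027841480833], [-0.4504473312523253, -0.750572048084891, 0.48346540972577295, -1.4612438327550474], [0.0, 0.0, 0.0, 1.0]] dict_keys(['img', 'z_map', 'fx', 'fy', 'cx', 'cy', 'camera_from_world'])
top 542.6599180291662 542.6599180291662 321.7332726547614 237.30927856779743 [[-0.028302738557090066, -0.9994651486778598, -0.01638205019259444, 0.022076708848806317], [0.9941751368996157, -0.029850375830013234, 0.10356037965089424, -0.5944499863764406], [-0.1039940006000317, -0.013355584642786697, 0.9944882483961536, -1.4576775423587034], [0.0, 0.0, 0.0, 1.0]] dict_keys(['img', 'z_map', 'fx', 'fy', 'cx', 'cy', 'camera_from_world'])
```

View pics/scene0.png

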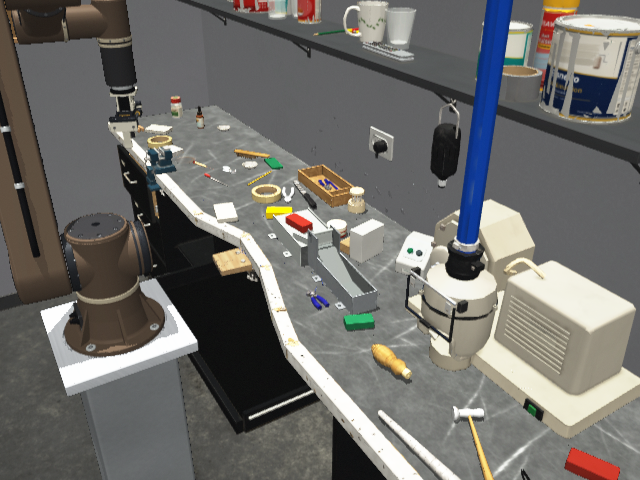

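View pics/top0.png

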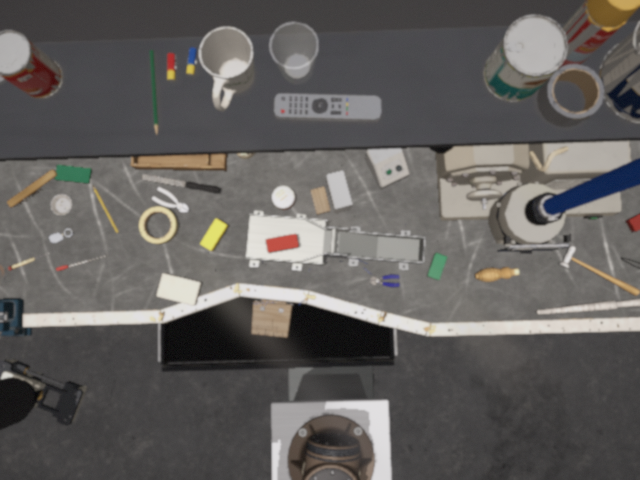

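The red bar lies on the deck at about (283,243) in the top view. The flap is at about (328,246) and the tray end at about (422,248). I'll enlarge those areas.

```bash
python3 - <<'E'
import cv2
a=cv2.imread("pics/top0.png")[200:280,230:440]; cv2.imwrite("pics/top0c.png",cv2.resize(a,None,fx=3.8,fy=3.8,interpolation=cv2.INTER_CUBIC))
a=cv2.imread("pics/scene0.png")[190:320,255:395]; cv2.imwrite("pics/scene0c.png",cv2.resize(a,None,fx=4.5,fy=4.5,interpolation=cv2.INTER_CUBIC))
E
```

```text
(no output)
```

View pics/top0c.png

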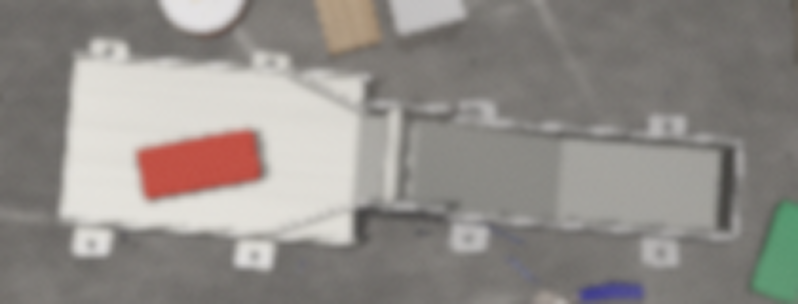

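View pics/scene0c.png

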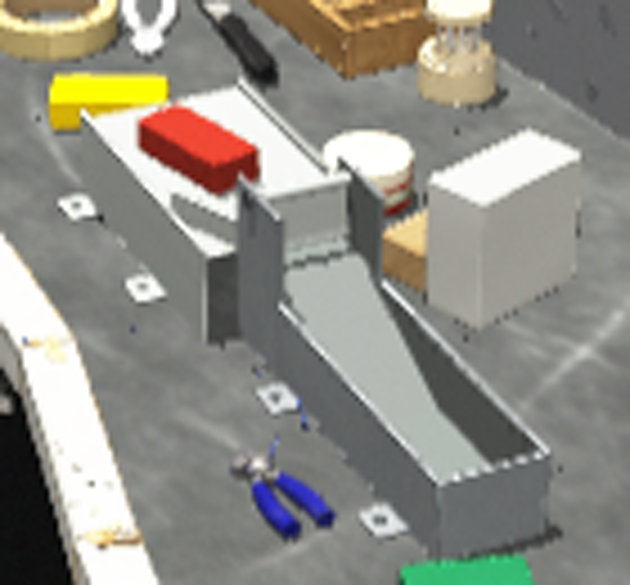

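```bash
cat > h.py <<'E'
import numpy as np,cv2
def ray(c,u,v):
    M=c["camera_from_world"];R=M[:3,:3];t=M[:3,3]
    d=np.array([(u-c["cx"])/c["fx"],-(v-c["cy"])/c["fy"],-1.]);return -R.T@t,R.T@d
def onz(c,u,v,z):
    o,d=ray(c,u,v);return o+d*(z-o[2])/d[2]
def proj(c,p):
    q=c["camera_from_world"]@np.r_[p,1];return c["cx"]+c["fx"]*q[0]/-q[2],c["cy"]-c["fy"]*q[1]/-q[2]
def cloud(c):
    v,u=np.mgrid[:480,:640];z=c["z_map"];P=np.stack([(u-c["cx"])/c["fx"]*z,-(v-c["cy"])/c["fy"]*z,-z],-1)
    M=c["camera_from_world"];return (P-M[:3,3])@M[:3,:3]
def red(c,W):
    i=c["img"].astype(int);m=(i[...,2]>120)&(i[...,1]<90)&(i[...,0]<90)&(c["z_map"]>0)
    return m&(W[...,0]>.4)&(W[...,0]<.85)&(abs(W[...,1])<.4)
E
python3 - <<'E'
from h import *
T=dict(np.load("/tmp/top0.npz"));S=dict(np.load("/tmp/scene0.npz"))
f=lambda x,y:(x/3.8+230-.5,y/3.8+200-.5)
for n,p,z in[("inL",(75,57),.068),("inR",(62,217),.068),("wallL",(368,75),.082),("wallR",(355,243),.082),("rodL",(396,104),.112),("rodR",(391,208),.112),("endL",(738,140),.065),("endR",(730,238),.065)]:
    print(n,onz(T,*f(*p),z).round(4))
WT=cloud(T);WS=cloud(S)
for n,c,W in(("top",T,WT),("sc",S,WS)):
    m=red(c,W);p=W[m];print(n,m.sum(),np.percentile(p[:,2],[5,50,95]).round(4))
    q=p[p[:,2]>np.percentile(p[:,2],95)-.006];rect=cv2.minAreaRect((q[:,:2]*1000).astype(np.float32));print(rect)
f=lambda x,y:(int(round(x/3.8+230)),int(round(y/3.8+200)))
for p in[(110,100),(110,180),(300,150),(375,160),(394,150),(480,160),(640,180),(650,190)]:
    u,v=f(*p);print(p,WT[v,u].round(4))
g=lambda x,y:(int(round(x/4.5+255)),int(round(y/4.5+190)))
for p in[(110,120),(300,220),(320,300),(480,440),(310,190)]:
    u,v=g(*p);print('s',p,WS[v,u].round(4))
E
```

```text
inL [0.6586 0.1976 0.068 ]
inR [0.5453 0.2084 0.068 ]
wallL [ 0.6374 -0.0096  0.082 ]
wallR [0.5202 0.0029 0.082 ]
rodL [ 0.6127 -0.0282  0.112 ]
rodR [ 0.5416 -0.0226  0.112 ]
endL [ 0.5857 -0.2683  0.065 ]
endR [ 0.517  -0.2594  0.065 ]
top 329 [0.0817 0.0872 0.0923]
((661.4982299804688, 103.32378387451172), (76.95684051513672, 208.1119384765625), 86.92688751220703)
sc 225 [0.0311 0.0845 0.0879]
((707.4526977539062, 157.6521759033203), (334.333251953125, 87.38864135742188), 20.58242416381836)
(110, 100) [0.6275 0.1728 0.0604]
(110, 180) [0.5707 0.1738 0.0598]
(300, 150) [0.588  0.0386 0.0627]
(375, 160) [ 0.5782 -0.0148  0.0635]
(394, 150) [ 0.581  -0.028   0.1118]
(480, 160) [ 0.5785 -0.0884  0.0377]
(640, 180) [ 0.5636 -0.2054  0.0108]
(650, 190) [ 0.44   -0.0151  1.5116]
s (110, 120) [0.5572 0.1988 0.0593]
s (300, 220) [ 0.5753 -0.024   0.0844]
s (320, 300) [ 0.5682 -0.0569  0.0454]
s (480, 440) [ 0.5913 -0.1994  0.0171]
s (310, 190) [ 0.5818 -0.0238  0.1047]
```

```bash
cat >> h.py <<'E'
O=np.array([.577,-.026]);A=np.radians(-96.2);ex=np.array([np.cos(A),np.sin(A)]);ey=np.array([-ex[1],ex[0]])
def toch(p): d=np.asarray(p)[...,:2]-O;return np.stack([d@ex,d@ey],-1)*1000
def toworld(x,y): return O+ex*x/1000+ey*y/1000
def barfit(c):
    W=cloud(c);C=toch(W);m=red(c,W)&(abs(C[...,1])<70)&(C[...,0]>-250)&(C[...,0]<250)
    p=W[m];top=np.percentile(p[:,2],90);q=toch(p[p[:,2]>top-.008])
    r=cv2.minAreaRect(q.astype(np.float32));return top,m.sum(),r
E
python3 - <<'E'
from h import *
T=dict(np.load("/tmp/top0.npz"));S=dict(np.load("/tmp/scene0.npz"))
f=lambda x,y:(x/3.8+230-.5,y/3.8+200-.5)
P=[toch(onz(T,*f(*p),.087)) for p in[(136,151),(256,129),(264,178),(146,200)]];print(np.round(P,1),np.mean(P,0))
g=lambda x,y:(x/4.5+255-.5,y/4.5+190-.5)
P=[toch(onz(S,*g(*p),.087)) for p in[(140,126),(172,106),(258,151),(219,170)]];print(np.round(P,1),np.mean(P,0))
print(barfit(T));print(barfit(S))
# chute from scene
for n,p,z in [("inR",(82,116),.068),("inL",(240,82),.068),("endR",(440,480),.065),("endL",(549,455),.065)]: print(n,toch(onz(S,*g(*p),z)).round(1))
E
```

```text
[[-179.5   -8.1]
 [ -97.5   13.8]
 [ -89.   -19.9]
 [-169.4  -41.6]] [-133.8450805   -13.93720206]
[[-159.9  -46.4]
 [-177.7  -16.1]
 [ -95.3    9.5]
 [ -82.3  -23.7]] [-128.80677707  -19.17565494]
(np.float64(0.09081950869564402), np.int64(327), ((-133.74002075195312, -14.629837036132812), (76.53700256347656, 30.45058250427246), 14.195852279663086))
(np.float64(0.0867158826834235), np.int64(208), ((-133.7333221435547, -15.913883209228516), (87.12069702148438, 41.239845275878906), 15.477889060974121))
inR [-224.2  -63.1]
inL [-226.3   55.1]
endR [253.3 -40.8]
endL [257.3  24.4]
```

```bash
python3 - <<'E'
from h import *
T=dict(np.load("/tmp/top0.npz"));W=cloud(T);C=toch(W)
for u,v in[(332,180),(340,190),(348,204),(342,172),(320,200),(283,197),(388,165),(320,140),(320,152),(460,210)]:
    print((u,v),W[v,u].round(3),C[v,u].round())
S=dict(np.load("/tmp/scene0.npz"));W=cloud(S);C=toch(W)
sel=(C[...,1]>32)&(C[...,1]<200)&(C[...,0]>-120)&(C[...,0]<120)&(W[...,2]>.07)&(W[...,2]<.4)
p=np.c_[C[sel],W[sel][:,2]*1000]; p=p[p[:,2]>75]
print(len(p));print(np.percentile(p,[1,25,50,75,99],axis=0).round())
E
```

```text
(332, 180) [ 0.741 -0.028  0.093] [-16. 163.]
(340, 190) [ 0.712 -0.048  0.096] [  7. 137.]
(348, 204) [ 0.674 -0.068  0.097] [ 31. 101.]
(342, 172) [ 0.761 -0.055  0.094] [  9. 186.]
(320, 200) [0.698 0.007 0.032] [-46. 117.]
(283, 197) [0.708 0.108 0.042] [-147.  116.]
(388, 165) [ 0.779 -0.179  0.082] [130. 217.]
(320, 140) [ 0.714 -0.004  0.564] [-36. 134.]
(320, 152) [0.842 0.003 0.003] [-58. 260.]
(460, 210) [ 0.658 -0.375  0.038] [339. 118.]
500
[[-33.  32.  75.]
 [ -1.  98.  86.]
 [ 13. 125.  92.]
 [ 26. 154.  95.]
 [ 41. 186. 112.]]
```

```bash
cat >> h.py <<'E'
from scipy.spatial.transform import Rotation as Ro
def plan(cx,cy,z,yaw,n,st=None):
    """rows from current pose towards chute (cx,cy) mm, z m, world yaw"""
    from plant import r
    s=r.get_state();p=s["tcp_pos"].copy();R=Ro.from_euler("xyz",s["eef_rot"],degrees=True)
    G=Ro.from_euler("xyz",[180,0,yaw],degrees=True);t=np.r_[toworld(cx,cy),z]
    rv=(R.inv()*G).as_rotvec(degrees=True)
    print("t",s["time_s"],"tcp ch",toch(p).round(1),p[2].round(4),"rot",s["eef_rot"].round(2),"F",s["contact_force"].round(1),"w",s["gripper_width"].round(4),"q",s["joints"].round(0))
    for i in range(n):
        d=R.inv().apply((t-p)/n) if i==0 else R.inv().apply((t-p0)/n)
        if i==0:p0=p
        print([(d/.04).round(2).tolist(),(rv/n/8).round(3).tolist(),0])
        R=R*Ro.from_rotvec(rv/n,degrees=True)
E
python3 -c "
from h import *
plan(-158,-85,.2,-96.2,15)"
```

```text
Traceback (most recent call last):
  File "h.py", line 29, in plan
    print("t",s["time_s"],"tcp ch",toch(p).round(1),p[2].round(4),"rot",s["eef_rot"].round(2),"F",s["contact_force"].round(1),"w",s["gripper_width"].round(4),"q",s["joints"].round(0))
                                                                                                                                  ^^^^^^^^^^^^^^^^^^^^^^^^
AttributeError: 'float' object has no attribute 'round'
```

```bash
sed -i 's/s\["gripper_width"\].round(4)/round(s["gripper_width"],4)/' h.py
python3 -c "
from h import *
plan(-158,-85,.2,-96.2,15)"
```

```text
t 0.1 tcp ch [-614.1 -398. ] 0.2427 rot [ 1.7992e+02 -1.0000e-02 -2.1540e+01] F [ 0.6 -0.4  0.1] w 0.0876 q [ 85.  21.   1.  -0. -70. -17.]
[[0.7, 0.6, 0.07], [0.001, -0.001, 0.622], 0]
[[0.75, 0.53, 0.07], [0.001, -0.001, 0.622], 0]
[[0.8, 0.46, 0.07], [0.001, -0.001, 0.622], 0]
[[0.83, 0.39, 0.07], [0.001, -0.001, 0.622], 0]
[[0.86, 0.32, 0.07], [0.001, -0.001, 0.622], 0]
[[0.89, 0.24, 0.07], [0.001, -0.001, 0.622], 0]
[[0.91, 0.17, 0.07], [0.001, -0.001, 0.622], 0]
[[0.92, 0.09, 0.07], [0.001, -0.001, 0.622], 0]
[[0.92, 0.01, 0.07], [0.001, -0.001, 0.622], 0]
[[0.92, -0.07, 0.07], [0.001, -0.001, 0.622], 0]
[[0.91, -0.15, 0.07], [0.001, -0.001, 0.622], 0]
[[0.89, -0.23, 0.07], [0.001, -0.001, 0.622], 0]
[[0.87, -0.31, 0.07], [0.001, -0.001, 0.622], 0]
[[0.84, -0.38, 0.07], [0.001, -0.001, 0.622], 0]
[[0.8, -0.45, 0.07], [0.001, -0.001, 0.622], 0]
```

Call:
apply_moves:
  targets:
    - [[0.7, 0.6, 0.05], [0, 0, 0.62], 0]
    - [[0.75, 0.53, 0.05], [0, 0, 0.62], 0]
    - [[0.8, 0.46, 0.05], [0, 0, 0.62], 0]
    - [[0.83, 0.39, 0.05], [0, 0, 0.62], 0]
    - [[0.86, 0.32, 0.05], [0, 0, 0.62], 0]
  squeeze: 10

```text
time_s: 0.6
tcp_pos: [0.3339, 0.4624, 0.2288]
eef_rot: [179.7, -0.2, -46.9]
contact_force: [0.7, 0.4, 0.3]
gripper_width: 0.0533
```

Call:
apply_moves:
  targets:
    - [[0.89, 0.24, 0.05], [0, 0, 0.62], 0]
    - [[0.9, 0.17, 0.05], [0, 0, 0.62], 0]
    - [[0.9, 0.09, 0.05], [0, 0, 0.62], 0]
    - [[0.9, 0.01, 0.05], [0, 0, 0.62], 0]
    - [[0.9, -0.07, 0.05], [0, 0, 0.62], 0]

```text
time_s: 1.1
tcp_pos: [0.4186, 0.2926, 0.2182]
eef_rot: [179.7, -0.4, -72.7]
contact_force: [0.8, -0.3, 0.9]
gripper_width: 0.0133
```

```bash
python3 -c "
from h import *
plan(-158,-85,.2,-96.2,8)"
```

```text
t 1.1 tcp ch [-299.6 -191.9] 0.2182 rot [179.68  -0.38 -72.72] F [ 0.8 -0.3  0.9] w 0.0133 q [ 57.   6. -22.   0. -62. -40.]
[[0.54, -0.13, 0.06], [0.004, -0.007, 0.367], 0]
[[0.53, -0.16, 0.06], [0.004, -0.007, 0.367], 0]
[[0.52, -0.18, 0.06], [0.004, -0.007, 0.367], 0]
[[0.51, -0.21, 0.06], [0.004, -0.007, 0.367], 0]
[[0.5, -0.24, 0.06], [0.004, -0.007, 0.367], 0]
[[0.49, -0.26, 0.06], [0.004, -0.007, 0.367], 0]
[[0.47, -0.29, 0.06], [0.004, -0.007, 0.367], 0]
[[0.46, -0.31, 0.06], [0.004, -0.007, 0.367], 0]
```

Call:
apply_moves:
  targets:
    - [[0.57, -0.14, 0.06], [0, 0, 0.38], 0]
    - [[0.57, -0.17, 0.06], [0, 0, 0.38], 0]
    - [[0.56, -0.2, 0.06], [0, 0, 0.38], 0]
    - [[0.54, -0.22, 0.06], [0, 0, 0.38], 0]
    - [[0.53, -0.25, 0.06], [0, 0, 0.38], 0]

```text
time_s: 1.6
tcp_pos: [0.4792, 0.1836, 0.2056]
eef_rot: [179.7, -0.5, -88.8]
contact_force: [0.4, 0.2, 0.4]
gripper_width: 0.0004
```

Call:
apply_moves:
  targets:
    - [[0.5, -0.28, 0.06], [0, 0, 0.38], 0]
    - [[0.5, -0.3, 0.06], [0, 0, 0.38], 0]
    - [[0.5, -0.33, 0.06], [0, 0, 0.38], 0]
    - [[0, 0, 0], [0, 0, 0], 0]

```text
time_s: 2.0
tcp_pos: [0.5143, 0.1171, 0.197]
eef_rot: [179.6, -0.6, -98.5]
contact_force: [0.0, 0.7, -0.4]
gripper_width: 0.0007
```

```bash
python3 - <<'E'
from h import *
from plant import r
plan(-155,-85,.092,-96.2,5)
for n in("scene","top"):
    c=r.capture(n); cv2.imwrite(f"pics/{n}1.png",c["img"]); print(barfit(c))
a=cv2.imread("pics/top1.png")[180:290,220:400]; cv2.imwrite("pics/top1c.png",cv2.resize(a,None,fx=4,fy=4,interpolation=cv2.INTER_CUBIC))
a=cv2.imread("pics/scene1.png")[100:300,225:425]; cv2.imwrite("pics/scene1c.png",cv2.resize(a,None,fx=3,fy=3,interpolation=cv2.INTER_CUBIC))
E
```

```text
t 2.0 tcp ch [-135.5  -77.8] 0.197 rot [179.64  -0.65 -98.52] F [ 0.   0.7 -0.4] w 0.0007 q [ 34.   9. -21.   0. -60. -43.]
[[-0.1, 0.04, 0.52], [0.009, -0.016, -0.058], 0]
[[-0.1, 0.04, 0.52], [0.009, -0.016, -0.058], 0]
[[-0.1, 0.04, 0.52], [0.009, -0.016, -0.058], 0]
[[-0.1, 0.04, 0.52], [0.009, -0.016, -0.058], 0]
[[-0.1, 0.04, 0.52], [0.009, -0.016, -0.058], 0]
(np.float64(0.08680962288195615), np.int64(182), ((-133.65640258789062, -14.140594482421875), (86.85099029541016, 42.70424270629883), 12.699246406555176))
(np.float64(0.08985564968277686), np.int64(92), ((-104.01524353027344, -7.626956939697266), (38.33589172363281, 20.06910514831543), 87.4923095703125))
```

View pics/scene1c.png

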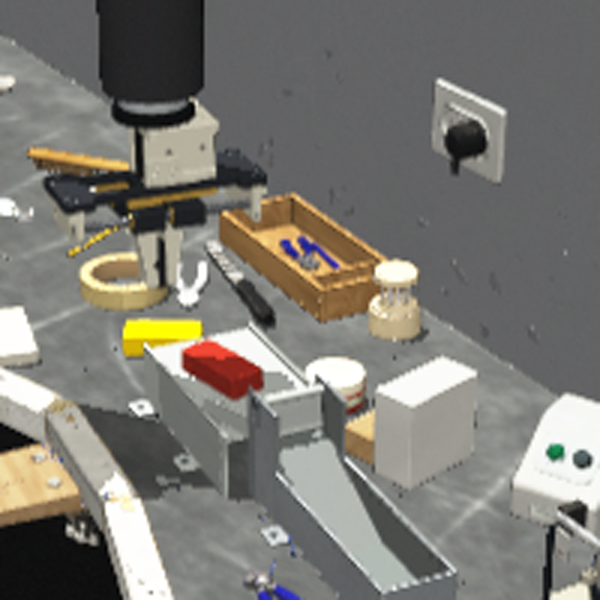

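View pics/top1c.png

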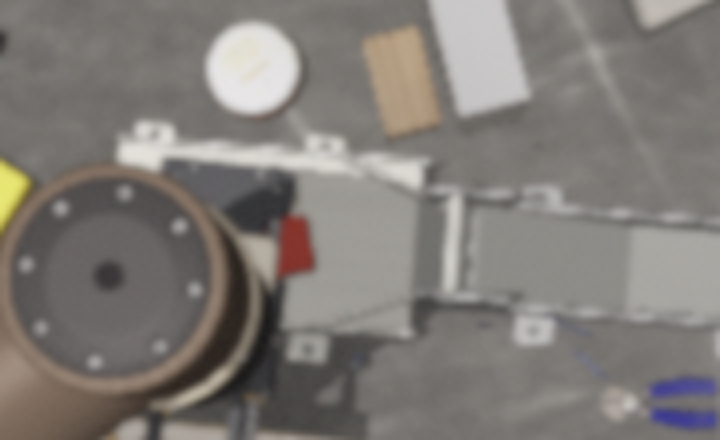

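Call:
apply_moves:
  targets:
    - [[-0.12, 0.05, 0.55], [0, 0, -0.06], 0]
    - [[-0.12, 0.05, 0.55], [0.03, -0.05, -0.06], 0]
    - [[-0.12, 0.05, 0.55], [0, 0, -0.06], 0]
    - [[-0.12, 0.05, 0.55], [0, 0, -0.06], 0]
    - [[-0.12, 0.05, 0.45], [0, 0, 0], 0]

```text
time_s: 2.6
tcp_pos: [0.5074, 0.1481, 0.0917]
eef_rot: [-179.7, 0.1, -96.0]
contact_force: [0.5, -0.4, -0.5]
gripper_width: 0.0007
```

```bash
python3 - <<'E'
from h import *
from plant import r
plan(-155,-70,.091,-96.2,2)
c=r.capture("scene"); cv2.imwrite("pics/scene2.png",c["img"]); print(barfit(c))
a=c["img"][150:270,225:345]; cv2.imwrite("pics/scene2c.png",cv2.resize(a,None,fx=5,fy=5,interpolation=cv2.INTER_CUBIC))
E
```

```text
t 2.6 tcp ch [-165.5  -88. ] 0.0917 rot [-1.7971e+02  1.3000e-01 -9.5980e+01] F [ 0.5 -0.4 -0.5] w 0.0007 q [ 38.  15. -29.   0. -45. -44.]
[[0.13, -0.22, 0.01], [-0.018, 0.008, 0.014], 0]
[[0.13, -0.22, 0.01], [-0.018, 0.008, 0.014], 0]
(np.float64(0.08704530396388528), np.int64(175), ((-134.2466583251953, -14.974002838134766), (85.3600082397461, 39.89857482910156), 14.022083282470703))
```

View pics/scene2c.png

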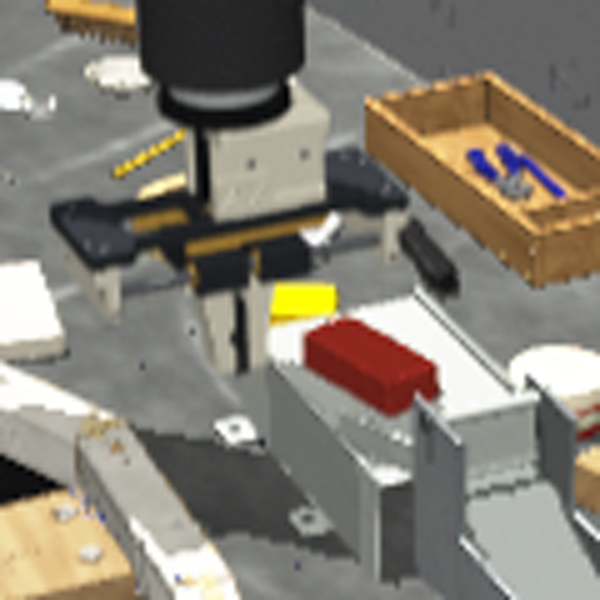

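Call:
apply_moves:
  targets:
    - [[0.15, -0.25, 0], [0, 0, 0], 0]
    - [[0.15, -0.25, 0], [0, 0, 0], 0]
    - [[0, -0.1, 0], [0, 0, 0], 0]
    - [[0, -0.1, 0], [0, 0, 0], 0]

```text
time_s: 3.05
tcp_pos: [0.5345, 0.1336, 0.0907]
eef_rot: [-179.8, 0.0, -95.7]
contact_force: [0.0, -0.2, -0.1]
gripper_width: 0.0006
```

```bash
python3 - <<'E'
from h import *
from plant import r
plan(-155,-60,.091,-96.2,1)
c=r.capture("scene"); cv2.imwrite("pics/scene3.png",c["img"]); print(barfit(c))
a=c["img"][150:270,225:345]; cv2.imwrite("pics/scene3c.png",cv2.resize(a,None,fx=5,fy=5,interpolation=cv2.INTER_CUBIC))
E
```

```text
t 3.05 tcp ch [-154.1  -59.5] 0.0907 rot [-1.7985e+02  2.0000e-02 -9.5750e+01] F [ 0.  -0.2 -0.1] w 0.0006 q [ 34.  17. -26.   0. -46. -40.]
[[-0.02, 0.01, -0.01], [-0.019, 0.003, 0.057], 0]
(np.float64(0.08730903745356723), np.int64(172), ((-138.85791015625, -14.861116409301758), (91.70635986328125, 39.30382537841797), 10.435126304626465))
```

View pics/scene3c.png

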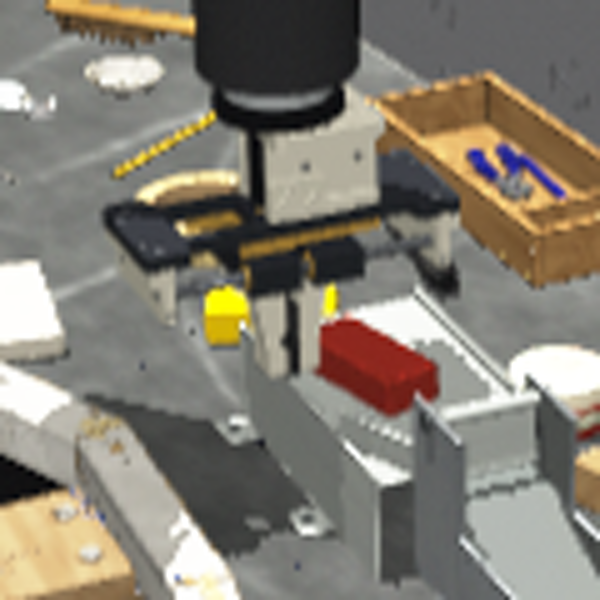

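Call:
apply_moves:
  targets:
    - [[0, -0.1, 0], [0, 0, 0], 0]
    - [[0, -0.1, 0], [0, 0, 0], 0]
    - [[0, -0.1, 0], [0, 0, 0], 0]
    - [[0, -0.1, 0], [0, 0, 0], 0]

```text
time_s: 3.5
tcp_pos: [0.5523, 0.1319, 0.0919]
eef_rot: [-179.8, 0.1, -95.8]
contact_force: [-0.7, 0.4, -0.3]
gripper_width: 0.0003
```

```bash
cat > look.py <<'E'
from h import *
from plant import r
import sys
n=sys.argv[1]
plan(-155,-40,.091,-96.2,1)
c=r.capture("scene"); print(barfit(c))
a=c["img"][150:330,225:405]; cv2.imwrite(f"pics/{n}.png",cv2.resize(a,None,fx=3.3,fy=3.3,interpolation=cv2.INTER_CUBIC))
E
python3 look.py s4
```

```text
t 3.5 tcp ch [-154.3  -41.6] 0.0919 rot [-1.7977e+02  9.0000e-02 -9.5790e+01] F [-0.7  0.4 -0.3] w 0.0003 q [ 33.  19. -24.   0. -47. -39.]
[[-0.02, -0.04, 0.02], [-0.029, 0.012, 0.051], 0]
(np.float64(0.08754679249371819), np.int64(173), ((-130.7929229736328, -5.697559356689453), (91.2919921875, 39.89781188964844), 6.430505752563477))
```

View pics/s4.png

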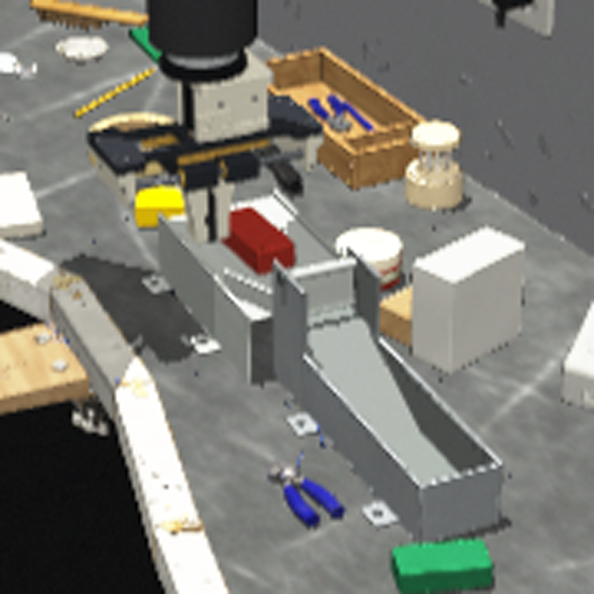

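Call:
apply_moves:
  targets:
    - [[0, -0.08, 0], [0, 0, 0.03], 0]
    - [[0, 0, 0], [0, 0, 0], 0]

```text
time_s: 3.75
tcp_pos: [0.5565, 0.1316, 0.0918]
eef_rot: [-179.8, 0.1, -96.0]
contact_force: [-0.1, -0.0, -0.6]
gripper_width: 0.0004
```

```bash
python3 look.py s5; python3 - <<'E'
from h import *
from plant import r
c=r.capture("top"); cv2.imwrite("pics/t5.png",cv2.resize(c["img"][180:290,220:400],None,fx=4,fy=4,interpolation=cv2.INTER_CUBIC)); print(barfit(c))
c=r.capture("scene"); cv2.imwrite("pics/s5c.png",cv2.resize(c["img"][200:250,275:345],None,fx=9,fy=9,interpolation=cv2.INTER_CUBIC))
E
```

```text
t 3.75 tcp ch [-154.5  -37.4] 0.0918 rot [-1.7976e+02  9.0000e-02 -9.6050e+01] F [-0.1 -0.  -0.6] w 0.0004 q [ 33.  19. -24.   0. -47. -39.]
[[-0.01, 0.07, 0.02], [-0.03, 0.011, 0.019], 0]
(np.float64(0.08773659716896297), np.int64(187), ((-128.7021026611328, -2.32135009765625), (37.54878234863281, 96.3803939819336), 89.17202758789062))
(np.float64(0.09048153564440439), np.int64(134), ((-107.38475036621094, -1.2173614501953125), (33.649436950683594, 33.21010208129883), 88.29010009765625))
```

View pics/s5c.png

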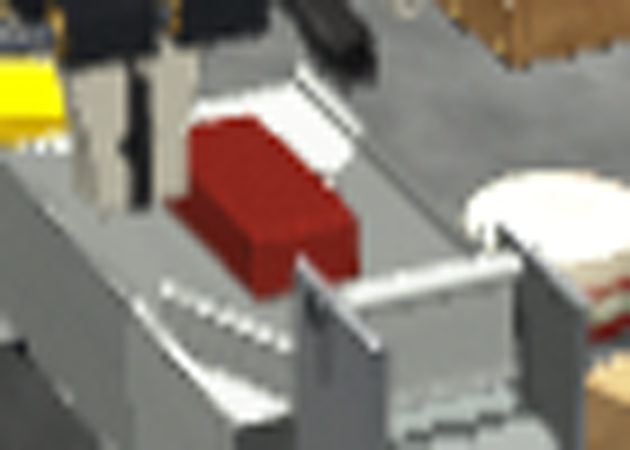

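View pics/t5.png

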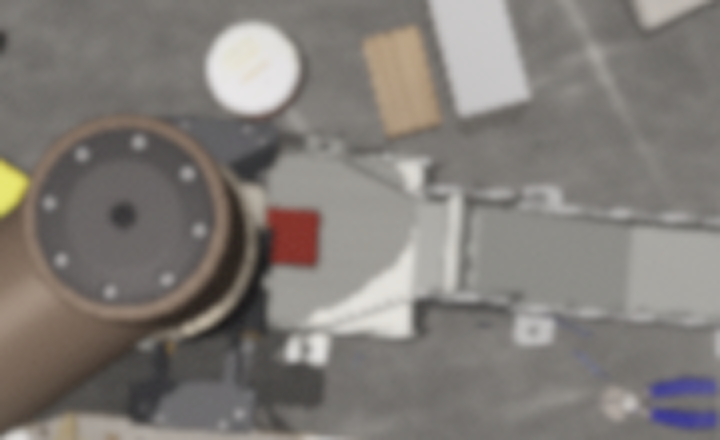

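The bar is now straight in the lane (end at (293,238) in the 4x top crop) and near the middle. I'll go round behind it.

Call:
apply_moves:
  targets:
    - [[0, 0.3, 0], [0, 0, 0], 0]
    - [[-0.5, 0.2, 0], [0, 0, 0], 0]
    - [[-0.7, 0, 0], [0, 0, 0], 0]
    - [[-0.4, 0, 0], [0, 0, 0], 0]
    - [[0, -0.3, 0], [0, 0, 0], 0]

```text
time_s: 4.4
tcp_pos: [0.5508, 0.1972, 0.0922]
eef_rot: [-179.8, 0.1, -96.1]
contact_force: [0.0, 0.5, -0.4]
gripper_width: 0.0004
```

```bash
python3 - <<'E'
from h import *
plan(-205,-1,.088,-96.2,2)
E
python3 look.py s6
```

```text
t 4.4 tcp ch [-219.1  -50.1] 0.0922 rot [-1.7983e+02  8.0000e-02 -9.6090e+01] F [ 0.   0.5 -0.4] w 0.0004 q [ 39.  20. -22.   0. -48. -45.]
[[0.18, -0.61, 0.05], [-0.011, 0.005, 0.007], 0]
[[0.18, -0.61, 0.05], [-0.011, 0.005, 0.007], 0]
t 4.4 tcp ch [-219.1  -50.1] 0.0922 rot [-1.7983e+02  8.0000e-02 -9.6090e+01] F [ 0.   0.5 -0.4] w 0.0004 q [ 39.  20. -22.   0. -48. -45.]
[[1.6, -0.25, 0.03], [-0.021, 0.01, 0.013], 0]
(np.float64(0.08709026622606245), np.int64(204), ((-131.1748046875, -3.426870346069336), (91.3569564819336, 38.60455322265625), 1.7960199117660522))
```

View pics/s6.png

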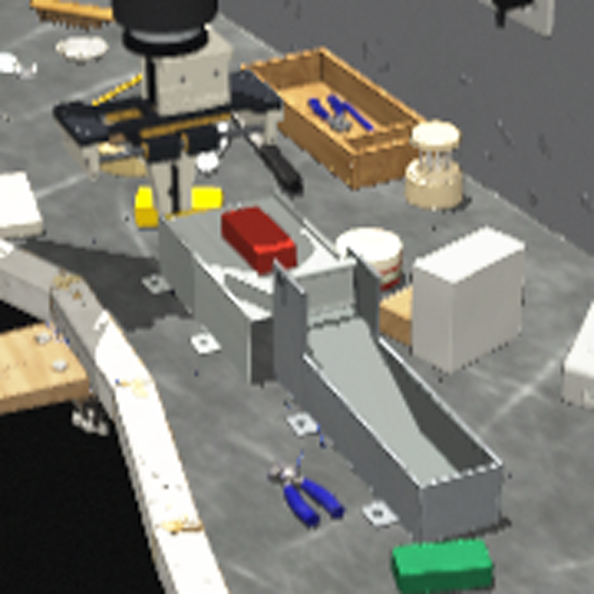

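Call:
apply_moves:
  targets:
    - [[0.05, -0.55, 0.04], [0, 0, 0], 0]
    - [[0.05, -0.55, 0.04], [0, 0, 0], 0]
    - [[0.3, 0, 0], [0, 0, 0], 0]
    - [[0.2, 0, 0], [0, 0, 0], 0]
    - [[0.1, 0, 0], [0, 0, 0], 0]

```text
time_s: 4.95
tcp_pos: [0.5944, 0.1605, 0.0881]
eef_rot: [-179.9, 0.0, -96.1]
contact_force: [0.9, 1.8, 1.2]
gripper_width: 0.0001
```

```bash
python3 - <<'E'
from h import *
plan(-75,-2,.088,-96.2,10)
E
python3 look.py s7
```

```text
t 4.95 tcp ch [-187.2   -2.8] 0.0881 rot [-1.7987e+02  2.0000e-02 -9.6130e+01] F [0.9 1.8 1.2] w 0.0001 q [ 33.  23. -18.   0. -49. -39.]
[[0.28, -0.0, 0.0], [-0.002, 0.0, 0.001], 0]
[[0.28, -0.0, 0.0], [-0.002, 0.0, 0.001], 0]
[[0.28, -0.0, 0.0], [-0.002, 0.0, 0.001], 0]
[[0.28, -0.0, 0.0], [-0.002, 0.0, 0.001], 0]
[[0.28, -0.0, 0.0], [-0.002, 0.0, 0.001], 0]
[[0.28, -0.0, 0.0], [-0.002, 0.0, 0.001], 0]
[[0.28, -0.0, 0.0], [-0.002, 0.0, 0.001], 0]
[[0.28, -0.0, 0.0], [-0.002, 0.0, 0.001], 0]
[[0.28, -0.0, 0.0], [-0.002, 0.0, 0.001], 0]
[[0.28, -0.0, 0.0], [-0.002, 0.0, 0.001], 0]
t 4.95 tcp ch [-187.2   -2.8] 0.0881 rot [-1.7987e+02  2.0000e-02 -9.6130e+01] F [0.9 1.8 1.2] w 0.0001 q [ 33.  23. -18.   0. -49. -39.]
[[0.81, 0.93, -0.07], [-0.016, 0.002, 0.009], 0]
(np.float64(0.08730176772860541), np.int64(215), ((-131.17088317871094, -4.234697341918945), (97.0491714477539, 39.582889556884766), 0.4175230860710144))
```

View pics/s7.png

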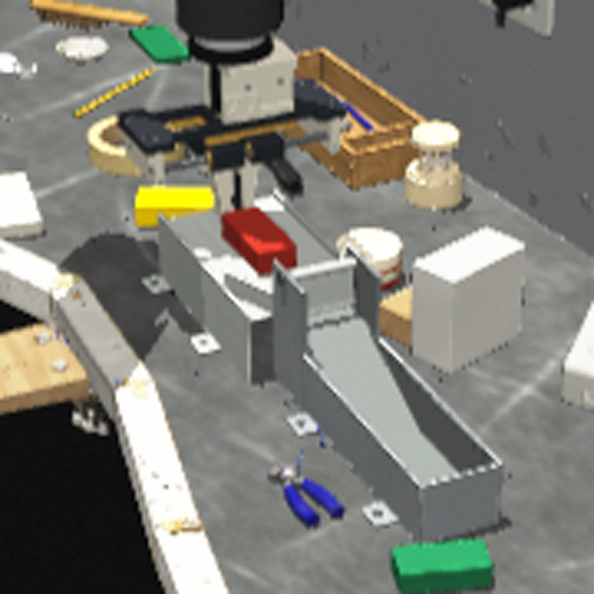

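Call:
apply_moves:
  targets:
    - [[0.2, 0, 0], [0, 0, 0], 0]
    - [[0.2, 0, 0], [0, 0, 0], 0]
    - [[0.2, 0, 0], [0, 0, 0], 0]
    - [[0.2, 0, 0], [0, 0, 0], 0]
    - [[0.2, 0, 0], [0, 0, 0], 0]

```text
time_s: 5.5
tcp_pos: [0.5885, 0.1181, 0.0889]
eef_rot: [-179.8, 0.1, -96.1]
contact_force: [0.0, 0.5, 0.2]
gripper_width: 0.0004
```

```bash
python3 look.py s8; python3 - <<'E'
from h import *
from plant import r
c=r.capture("top"); cv2.imwrite("pics/t8.png",cv2.resize(c["img"][180:290,220:400],None,fx=4,fy=4,interpolation=cv2.INTER_CUBIC))
E
```

```text
t 5.5 tcp ch [-144.5   -4.2] 0.0889 rot [-1.7984e+02  7.0000e-02 -9.6060e+01] F [0.  0.5 0.2] w 0.0004 q [ 30.  22. -20.   0. -48. -36.]
[[-0.26, 0.89, -0.06], [-0.02, 0.009, 0.018], 0]
(np.float64(0.08765432337508126), np.int64(158), ((-92.8883056640625, -4.302698135375977), (79.99433135986328, 38.667442321777344), 2.054499387741089))
```

View pics/s8.png

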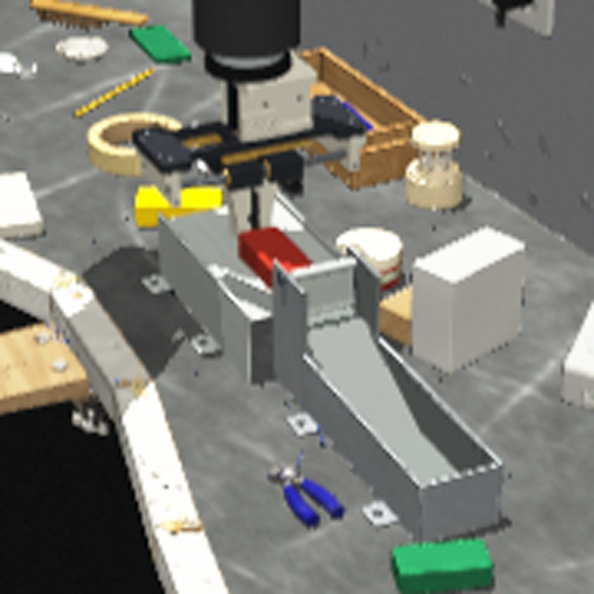

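View pics/t8.png

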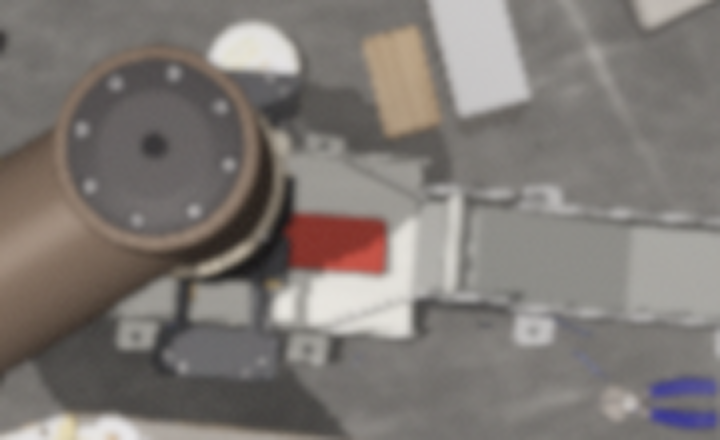

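Call:
apply_moves:
  targets:
    - [[0.2, -0.02, 0.01], [0, 0, 0], 0]
    - [[0.2, -0.02, 0.01], [0, 0, 0], 0]
    - [[0.2, -0.02, 0], [0, 0, 0], 0]
    - [[0.2, 0, 0], [0, 0, 0], 0]
    - [[0.2, 0, 0], [0, 0, 0], 0]

```text
time_s: 6.1
tcp_pos: [0.5877, 0.0761, 0.0887]
eef_rot: [-179.7, 0.1, -96.0]
contact_force: [0.7, 1.7, 0.8]
gripper_width: 0.0003
```

```bash
python3 look.py s9; python3 - <<'E'
from h import *
from plant import r
c=r.capture("top"); cv2.imwrite("pics/t9.png",cv2.resize(c["img"][180:290,220:400],None,fx=4,fy=4,interpolation=cv2.INTER_CUBIC))
E
```

```text
t 6.1 tcp ch [-102.7   -0.4] 0.0887 rot [-1.7973e+02  1.4000e-01 -9.6020e+01] F [0.7 1.7 0.8] w 0.0003 q [ 26.  21. -21.   0. -48. -32.]
[[-1.31, 0.99, -0.06], [-0.034, 0.018, 0.022], 0]
(np.float64(0.08740508990785557), np.int64(67), ((-73.36093139648438, -1.3385276794433594), (43.95645523071289, 37.361305236816406), 8.266069412231445))
```

View pics/s9.png

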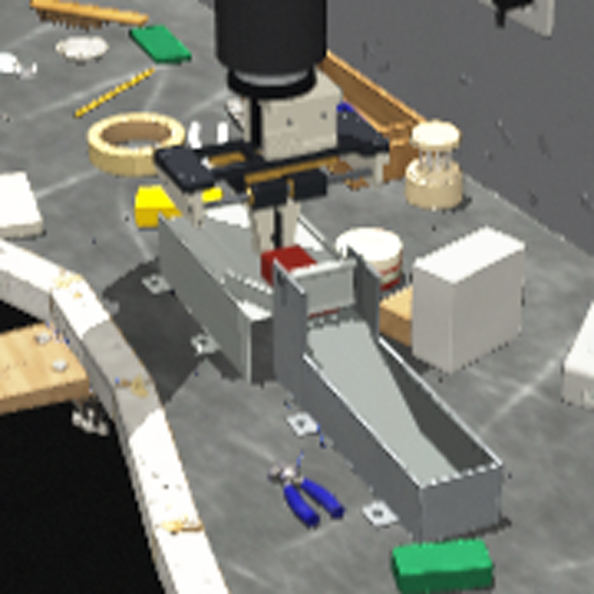

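View pics/t9.png

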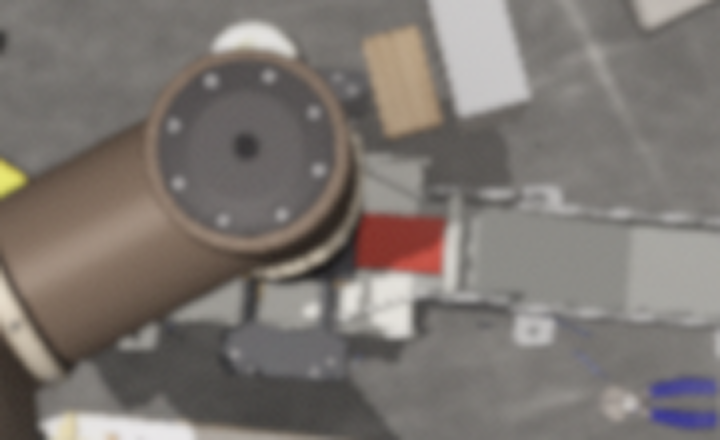

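Call:
apply_moves:
  targets:
    - [[0.2, 0.01, 0], [0, 0, 0], 0]
    - [[0.2, 0.01, 0], [0, 0, 0], 0]
    - [[0.2, 0.01, 0], [0, 0, 0], 0]
    - [[0.2, 0, 0], [0, 0, 0], 0]

```text
time_s: 6.6
tcp_pos: [0.5825, 0.0422, 0.0885]
eef_rot: [-179.7, 0.1, -96.0]
contact_force: [0.5, 0.2, 1.1]
gripper_width: 0.0005
```

```bash
python3 look.py s10; python3 - <<'E'
from h import *
from plant import r
c=r.capture("top"); cv2.imwrite("pics/t10.png",cv2.resize(c["img"][180:290,220:400],None,fx=4,fy=4,interpolation=cv2.INTER_CUBIC))
E
```

```text
t 6.6 tcp ch [-68.4  -1.9] 0.0885 rot [-1.7974e+02  1.3000e-01 -9.6030e+01] F [0.5 0.2 1.1] w 0.0005 q [ 23.  20. -22.   0. -47. -29.]
[[-2.17, 0.95, -0.06], [-0.032, 0.016, 0.022], 0]
(np.float64(0.0851297414291943), np.int64(61), ((-10.759420394897461, 2.6993350982666016), (32.94927978515625, 90.5533676147461), 81.56037902832031))
```

View pics/s10.png

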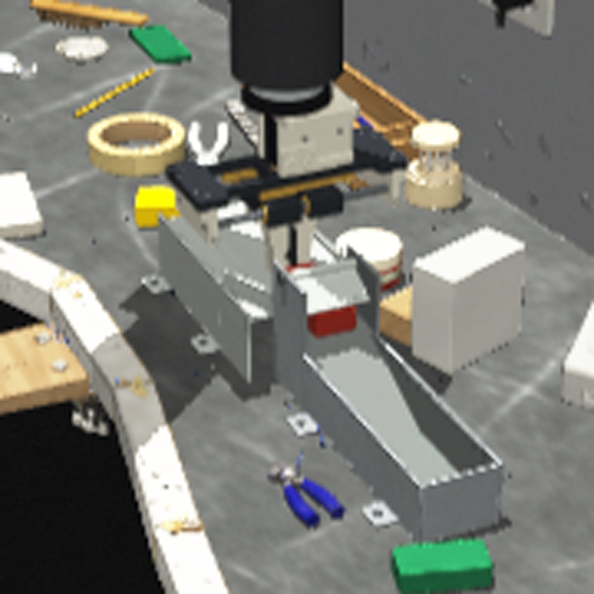

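View pics/t10.png

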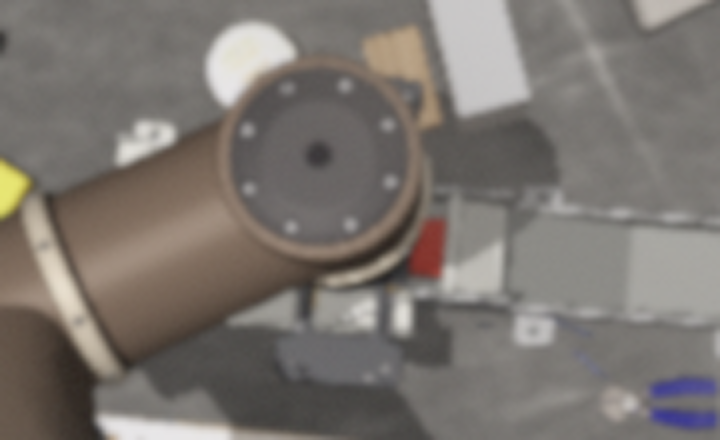

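Call:
apply_moves:
  targets:
    - [[0.2, 0, 0], [0, 0, 0], 0]
    - [[0.2, 0, 0], [0, 0, 0], 0]
    - [[0.2, 0, 0], [0, 0, 0], 0]
    - [[0.12, 0, 0], [0, 0, 0], 0]

```text
time_s: 7.1
tcp_pos: [0.5788, 0.0109, 0.0881]
eef_rot: [-179.8, 0.1, -96.1]
contact_force: [0.1, 0.8, 1.1]
gripper_width: 0.0004
```

```bash
python3 look.py s11; python3 - <<'E'
from h import *
from plant import r
c=r.capture("scene"); cv2.imwrite("pics/s11c.png",cv2.resize(c["img"][190:270,270:370],None,fx=7,fy=7,interpolation=cv2.INTER_CUBIC))
E
```

```text
t 7.1 tcp ch [-36.9  -2.2] 0.0881 rot [-1.7981e+02  9.0000e-02 -9.6070e+01] F [0.1 0.8 1.1] w 0.0004 q [ 20.  20. -23.   0. -47. -27.]
[[-2.95, 0.94, -0.07], [-0.024, 0.012, 0.016], 0]
(np.float64(0.08655430643187423), np.int64(134), ((42.336856842041016, -2.6532058715820312), (39.83283233642578, 41.77389144897461), 85.18441772460938))
```

View pics/s11c.png

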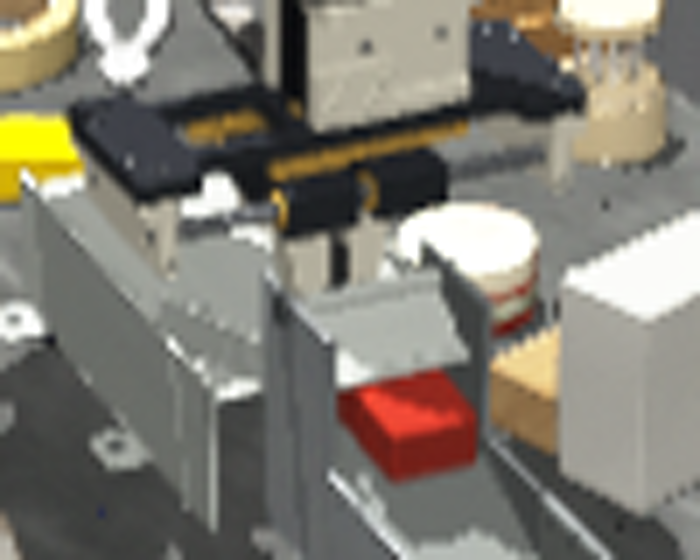

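Call:
apply_moves:
  targets:
    - [[0.15, 0, 0], [0, 0, 0], 0]
    - [[0.12, 0, 0], [0, 0, 0], 0]
    - [[0.1, 0, 0], [0, 0, 0], 0]

```text
time_s: 7.5
tcp_pos: [0.577, -0.0046, 0.0879]
eef_rot: [-179.8, 0.1, -96.1]
contact_force: [0.1, -0.6, -0.0]
gripper_width: 0.0003
```

```bash
python3 look.py s12; python3 - <<'E'
from h import *
from plant import r
c=r.capture("scene"); cv2.imwrite("pics/s12c.png",cv2.resize(c["img"][190:310,270:390],None,fx=5,fy=5,interpolation=cv2.INTER_CUBIC))
E
```

```text
t 7.5 tcp ch [-21.3  -2.4] 0.0879 rot [-1.7984e+02  7.0000e-02 -9.6070e+01] F [ 0.1 -0.6 -0. ] w 0.0003 q [ 19.  20. -23.   0. -47. -25.]
[[-3.35, 0.93, -0.08], [-0.02, 0.009, 0.016], 0]
(np.float64(0.06230431272631582), np.int64(376), ((80.46383666992188, -3.0026168823242188), (39.508975982666016, 45.4718132019043), 88.84127044677734))
```

View pics/s12c.png

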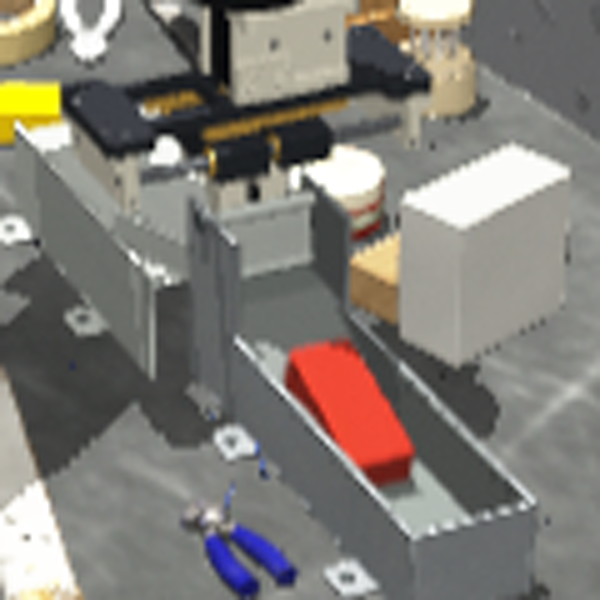

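The bar is running down the slide, at (350,410) in the crop, and the flap has fallen shut. I'll draw the fingers back and raise them.

Call:
apply_moves:
  targets:
    - [[-0.5, 0, 0], [0, 0, 0], 0]
    - [[-0.8, 0, 0], [0, 0, 0], 0]
    - [[-0.8, 0, 0], [0, 0, 0], 0]
    - [[-0.8, 0, -0.2], [0, 0, 0], 0]
    - [[-0.8, 0, -0.5], [0, 0, 0], 0]

```text
time_s: 8.1
tcp_pos: [0.591, 0.1427, 0.1139]
eef_rot: [179.9, -0.1, -96.5]
contact_force: [0.3, 0.0, -1.1]
gripper_width: 0.0004
```

Call:
apply_moves:
  targets:
    - [[-0.6, 0, -0.8], [0, 0, 0], 0]
    - [[-0.6, 0, -0.8], [0, 0, 0], 0]
    - [[-0.6, 0, -0.8], [0, 0, 0], 0]
    - [[0, 0, 0], [0, 0, 0], 0]
    - [[0, 0, 0], [0, 0, 0], 0]

```text
time_s: 8.6
tcp_pos: [0.5999, 0.2228, 0.2153]
eef_rot: [-180.0, -0.0, -96.2]
contact_force: [-0.1, 0.4, -0.1]
gripper_width: 0.0009
```

```bash
python3 look.py s13; python3 - <<'E'
from h import *
from plant import r
c=r.capture("scene"); cv2.imwrite("pics/s13c.png",cv2.resize(c["img"][190:330,250:400],None,fx=4,fy=4,interpolation=cv2.INTER_CUBIC))
c=r.capture("top"); print(barfit(c));cv2.imwrite("pics/t13.png",cv2.resize(c["img"][170:300,140:520],None,fx=2.1,fy=2.1,interpolation=cv2.INTER_CUBIC))
E
```

```text
t 8.6 tcp ch [-249.8   -4.1] 0.2153 rot [-1.800e+02 -1.000e-02 -9.618e+01] F [-0.1  0.4 -0.1] w 0.0009 q [ 38.  18.  -6.   0. -65. -44.]
[[2.37, 0.9, 3.11], [-0.0, -0.001, 0.003], 0]
(np.float64(0.04031698012720049), np.int64(275), ((155.98110961914062, 0.5381813049316406), (87.88714599609375, 39.221717834472656), 2.446302652359009))Traceback (most recent call last):
  File "<stdin>", line 4, in <module>
  File "h.py", line 20, in barfit
    p=W[m];top=np.percentile(p[:,2],90);q=toch(p[p[:,2]>top-.008])
               ~~~~~~~~~~~~~^^^^^^^^^^^
    return _quantile_unchecked(
        a, q, axis, out, overwrite_input, method, keepdims, weights)
    return _ureduce(a,
                    func=_quantile_ureduce_func,
    ...<5 lines>...
                    overwrite_input=overwrite_input,
                    method=method)
    r = func(a, **kwargs)
    result = _quantile(arr,
                       quantiles=q,
    ...<2 lines>...
                       out=out,
                       weights=wgt)
    slices_having_nans = np.isnan(arr[-1, ...])
                                  ~~~^^^^^^^^^
IndexError: index -1 is out of bounds for axis 0 with size 0
```

View pics/s13c.png

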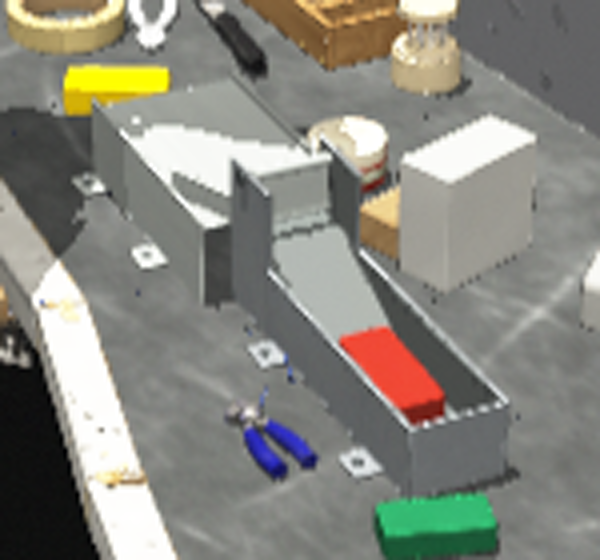

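```bash
python3 - <<'E'
from h import *
from plant import r
c=r.capture("top");cv2.imwrite("pics/t14.png",cv2.resize(c["img"][170:300,140:520],None,fx=2.1,fy=2.1,interpolation=cv2.INTER_CUBIC))
cv2.imwrite("pics/t14c.png",cv2.resize(c["img"][220:290,320:440],None,fx=6,fy=6,interpolation=cv2.INTER_CUBIC))
i=c["img"].astype(int);W=cloud(c);C=toch(W)
m=(i[...,2]>1.8*i[...,1])&(i[...,2]>60)&(abs(C[...,1])<70)&(abs(C[...,0])<250);print(m.sum());
k=C[m];print(np.percentile(k,[1,99],axis=0).round(),np.percentile(W[m][:,2],[2,50,98]))
for lo in range(100,240,10):
    s=m&(C[...,0]>=lo)&(C[...,0]<lo+10)
    if s.sum():print(lo,s.sum(),np.median(W[s][:,2]).round(4))
c=r.capture("scene");W=cloud(c);C=toch(W);m=red(c,W)&(abs(C[...,1])<30)
for lo in range(100,240,10):
    s=m&(C[...,0]>=lo)&(C[...,0]<lo+10)
    if s.sum():print('s',lo,s.sum(),np.median(W[s][:,2]).round(4),W[s][:,2].max().round(4))
print(barfit(c))
E
```

```text
329
[[116. -16.]
 [193.  15.]] [0.03165052 0.03897263 0.04644682]
110 18 0.0425
120 39 0.0414
130 40 0.04
140 45 0.0392
150 43 0.0381
160 43 0.0381
170 43 0.0386
180 43 0.0381
190 15 0.0366
s 110 19 0.0398 0.0434
s 120 31 0.0393 0.044
s 130 34 0.0384 0.0421
s 140 30 0.0378 0.041
s 150 30 0.0374 0.0417
s 160 30 0.0373 0.0403
s 170 33 0.036 0.0397
s 180 34 0.0356 0.0398
s 190 29 0.0335 0.0375
(np.float64(0.040196494378517494), np.int64(276), ((154.663330078125, -2.156198501586914), (87.84540557861328, 37.98235321044922), 0.6393569111824036))
```

View pics/t14.png

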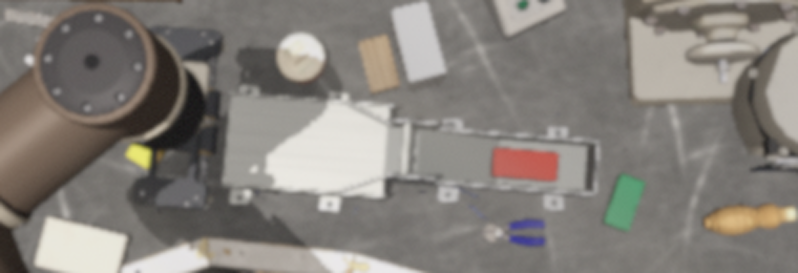

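View pics/t14c.png

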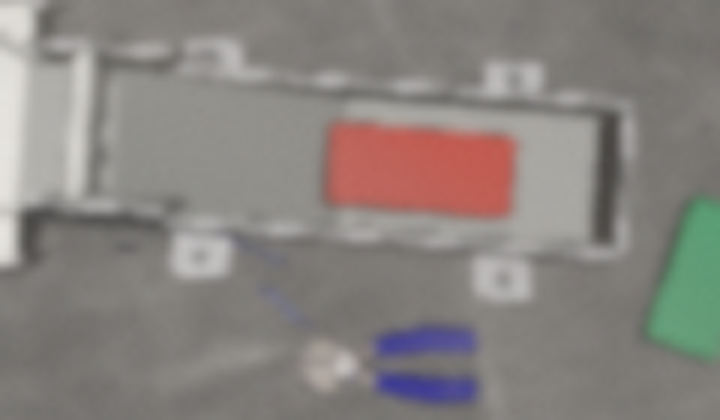

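```bash
python3 - <<'E'
from h import *
from plant import r
T0=np.load("/tmp/scene0.npz")["img"];c=r.capture("scene");d=cv2.absdiff(T0,c["img"]).max(-1)>60
print(barfit(c),r.get_state()["contact_force"].round(1),r.get_state()["time_s"])
n,_,s,ce=cv2.connectedComponentsWithStats(d.astype(np.uint8))
print([(x[:4].tolist(),int(x[4])) for x in s[1:] if x[4]>25])
print(r.close_job())
E
```

```text
(np.float64(0.04027105169798569), np.int64(273), ((156.22702026367188, -1.8314533233642578), (87.64726257324219, 38.35573959350586), 1.7599350214004517)) [ 0.4  0.4 -0.4] 8.9
[([3, 0, 24, 26], 257), ([66, 0, 34, 21], 421), ([126, 0, 142, 57], 3249), ([47, 7, 14, 12], 55), ([114, 6, 17, 32], 273), ([0, 12, 25, 78], 164), ([269, 15, 17, 4], 46), ([62, 20, 5, 17], 48), ([238, 21, 28, 11], 189), ([100, 24, 8, 13], 51), ([16, 36, 8, 8], 50), ([55, 38, 82, 197], 8169), ([33, 44, 8, 12], 91), ([299, 48, 3, 11], 27), ([25, 62, 15, 77], 474), ([268, 69, 33, 43], 1091), ([109, 86, 32, 62], 821), ([0, 91, 40, 166], 1020), ([272, 113, 34, 26], 483), ([251, 122, 70, 33], 625), ([28, 130, 10, 104], 482), ([286, 156, 3, 16], 33), ([43, 165, 6, 26], 27), ([273, 207, 67, 27], 734), ([241, 217, 35, 48], 913), ([141, 220, 6, 17], 26), ([134, 229, 8, 8], 39), ([128, 231, 5, 12], 33), ([112, 236, 16, 24], 49), ([137, 239, 4, 14], 30), ([62, 241, 9, 14], 46), ([104, 240, 14, 18], 57), ([128, 242, 8, 13], 52), ([55, 256, 9, 16], 54), ([335, 272, 26, 25], 325), ([130, 275, 15, 16], 59), ([139, 280, 8, 8], 34), ([154, 307, 10, 8], 54), ([164, 309, 12, 15], 98), ([52, 315, 12, 14], 28), ([48, 331, 67, 37], 1080), ([133, 335, 41, 20], 294)]
the job is handed in; nothing more can be done
None
```

The bar is in the catch tray and the flap hangs shut. I handed the job in at 8.9 s.

- **What I did:** With the fingers closed, I nudged the bar's rear side to straighten and centre it. Then I pushed it from behind along the deck and through the flap until it tipped and ran down by itself. I drew the fingers back past the infeed end and raised them clear.
- **Bar at rest:** Repeated pictures showed it still, with its middle about 155 mm past the flap line and about 2 mm off the tray's centre line. It did not reach the bumper. Its rear edge rests on the very foot of the slide, so it is tilted by 2–3 degrees. I left it there rather than touch it again.
- **Forces and contact:** The force readings I took stayed around 2 N or below. The gripper touched nothing at the end.
- **Things round the chute:** They look unmoved in the pictures. The changes I found from the first picture to the last look like the bar, the arm and its shadows. In the last top view the arm hides part of the left side.
- **Disagreement:** Bar positions from the two cameras agreed to a few millimetres. At the tray's end my hand-read points in the scene picture lay about 15 mm further on than the top view and the text gave, so I used the top view there.

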